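Close up a repaired burr mill and hold its lid twisted home

TASK

Put the repaired coffee mill back together for its trial run: lay the lower burr flat on the drive plate, over the hub, and the upper burr centred on top of it, setting both down rather than dropping them. Then fit the lid with its two lugs in the notches of the mill's ring, push it down against the spring and twist it a quarter turn clockwise, seen from above, against the interlock spring as far as it goes. The mill runs only while the lid is held there, so finish still gripping the lid and holding it fully home; leave the tools and other things on the bench where they are.

Things in the scene. Friction and masses are not known exactly. Their poses are not given: they have to be found in the camera images.
- mill: Coffee mill without its hopper, fixed to the bench: upright aluminium motor housing 131 mm across with a black foot. Origin under its centre, z up. A black chute sticks out to 92 mm from the axis along the mill's own -x, 60 to 110 mm up. In the middle of its top, higher than the ring round the edge, stands the sprung drive plate
- deck (a point): Centre of the mill's flat round deck, 130 mm above its origin. On the deck's edge stands the bayonet ring, 128 mm outside, 18 mm high, with an inward flange (inner radius 47.5 mm, 9 to 18 mm above the deck) cut away at two notches, each 44 degrees wide, on the mill's +x and -x: one above the chute, one opposite. Under the flange, lugs can turn clockwise only
- hub (a point): Centre of the drive plate's top face, on the mill's axis, 159 mm above the mill's origin when up. The plate is a dark steel disc 62 mm across, free all round above the ring; from its middle rises a hub 14 mm across, 7 mm high, then tapering to a blunt 6 mm tip at 13 mm. The point goes down with the plate
- drive_plate (a joint): How far the drive plate is pushed down, m: 0 is up, stop at 0.013. Its spring gives 5 N at 0 plus 0.6 N per mm and also carries the burrs. The lid pushes it down through the two burrs
- interlock (a joint): Turn of the sprung interlock ring under the flange, rad: 0 at rest, stop at 0.61. The lid's lugs meet its dogs after about 55 degrees of clockwise twist and carry them to the stop at 90 degrees; it pushes back with 0.12 rising to 0.3 N m and turns the lid back if that is let go
- lower_burr: The larger burr: flat steel ring 58 mm outside, hole 21 mm, 10 mm thick, about 180 g, dark teeth on its upper face, lying flat on the bench right way up. Origin at the centre of its underside. It belongs on the drive plate with the hub in its hole
- upper_burr: The smaller burr: flat steel ring 48 mm outside, wide hole 30 mm, 10 mm thick, about 85 g, upper face plain with three small screw holes, lying flat on the bench right way up. Origin at the centre of its underside. It goes on the lower burr, centred on the hub's axis; only friction keeps it there
- lid: Grey lid, a cup standing mouth down on the bench, about 200 g: skirt 88 mm outside, 76 mm inside, flat top 43 mm up, ceiling inside 38 mm up. Origin at the centre of the bottom edge. Two lugs at the bottom edge, on its +x and -x, reach out to 55 mm from the axis, each 24 mm wide, 6 mm high; either fits either notch, with 3.5 mm of play all round and about 8 degrees either way
- lid_grip (a point): Point on the lid's axis 60 mm above its bottom edge, in the middle of the grip bar on its top: the bar is 64 mm long (along the lid's x, in line with the lugs), 24 mm thick (along its y), from 43 to 77 mm above the bottom edge. Set over both burrs the lid rests about 11 mm above the deck, lugs standing in the notches; pushed to within 3 mm of the deck, its lugs can turn under the flange
- screwdriver: Bystander: screwdriver 190 mm long, lying
- brush: Bystander: cleaning brush 170 mm long, lying
- wrench: Bystander: wrench 170 mm long, lying
- hopper: Bystander: the mill's grey bean hopper, a funnel-shaped cup 120 mm across and 100 mm high, standing
- meter: Bystander: multimeter 150 x 74 x 38 mm, lying
- tin: Bystander: tin 72 mm across, 110 mm high, standing
- board: Bystander: circuit board 85 x 110 mm, lying, parts up to 22 mm high
Mind the look-alikes: they are no part of the job. What is shaped like the lower_burr but yellow is not meant. What is shaped like the upper_burr but red is not meant.

How it is judged:
By the outcome, as a careful person would: the job done as asked, in the order asked, and still so for the second after the job is handed in, while the arm keeps its last pose, push and grip.
It also fails if it takes over 72 s, if anything falls off the work surface, if the arm or the gripper's body presses on something with over 40 N, if the wrist force passes 120 N, or if a joint passes its speed limit or range.

ROBOT

A 7-joint arm with a two-finger parallel gripper is mounted at the origin on the work surface. World frame = base frame: x ahead of the robot, y to its left, z up, the work surface at z = 0. Lengths are in m, angles in rad, forces in N, time in s.
With the tool pointing down it reaches from about 0.425 to 0.875 m from the base axis. Payload 4.7 kg.
Tool frame: the origin (TCP) lies midway between the tips of the shut fingers; the grasp point (between the pads) lies 19 mm behind it; z points along the fingers, x is the direction in which the jaws open and shut, and the axes are right-handed (so a half turn about z gives the same grasp; the last joint's range is limited). The gripper opens to 87 mm and grips with 3 to 60 N. Pads are 19 mm wide; open, the fingers measure 117 mm over their backs; the gripper's body (75 mm by 190 mm) begins 51 mm behind the grasp point.
Start: joints at [-1.213, 0.321, -0.07, 1.45, 0.023, 1.371, -0.057], TCP at [0.219, 0.612, 0.193] pointing down, gripper open.
Joint ranges: [-2.86, 2.86], [-0.3, 2.09], [-1.38, 1.24], [0.06, 2.45], [-1.56, 4.7], [0.09, 2.05], [-2.69, 2.69]. Speed limits (rad/s): [2.57, 2.57, 3.14, 3.14, 3.14, 3.14, 3.14].

INTERFACE

Orientations are given as a rotation vector (axis times angle).
In Python, from bench import get_state, eyes, ticket gives the robot as it stands.
- The arm moves only by the tool carry_out, never from a script. Its argument "motion" is a list of rows, each a list of 2 entries, a list of its own where there are three numbers: the shift along the world's x, y, z in m, then the turn about the world's z in rad. A call has 1 to 20 rows; each row is the pose to reach, as a shift and turn from the pose commanded when the call began; what a row does not reach only later rows make up. A row lasts 1/10 s, in which the tool goes at most 50 mm and 8.59 degrees, less where a joint would pass 70% of its speed; a pose out of reach is approached as far as the arm can. A call with a gripper value outside its range is refused whole. "grip" is the gripper command: -1 is fully open, 1 is shut, values between are in proportion, set as the call begins (left out, the last holds). The fingers move at their own pace and stop on an object; "squeeze" is the grip in N (left out, the last holds). Time passes only in rows, so rows that repeat a pose let the fingers close. It gives the time, the measured TCP pose, the force and the opening at its end, in the units of the state.
- get_state(): the state, without advancing time (a new reading comes with each control period).
- eyes.get_image(name): name is "scene" or "top" or "wrist"; returns a dict with "pixels" (480x640x3 uint8, blue, green, red), "mtx" (3x3 intrinsics, pixels), "dist_coeffs" ([k1, k2, p1, p2, k3] as OpenCV has them; the pictures are not rectified), "extrinsics" (4x4, takes a point from camera to world coordinates). Camera axes: x right, y down, z forward; pixel columns grow to the right and rows downward; lengths in m; the calibration is good to about 2 mm. A picture is of the moment at which its call begins. There is no depth.
- ticket.close_job(): hands the job in, once; it reports no verdict.
The state is a dict: "time": time; "joint_positions": joint angles; "qd": joint speeds; "joint_torque": joint torques, N m; "position": TCP position; "tool_rot": TCP orientation; "ft_force": force on the tool from outside, world axes, zero at the start; "torque": the same for the moment, N m; "grip_width": opening from 0.0 (shut) to 1.0 (fully open).
Only numpy, scipy, OpenCV 4.12 (cv2) and the standard library are available. Lean on these libraries where they do the work, as an engineer would, in place of code of your own. Each camera call takes 0.05 s, during which the arm holds its last target. There are 200 camera calls.

## Working session

There is one attempt and no reset: what is moved stays moved. The work goes in short steps, Python scripts to look and compute and a tool call to move; the robot and the scene stay as the last step left them, time stands still between calls to the robot, and variables do not carry over. Pictures are saved under pics/ and viewed, about 8 in all and at most 12, crops included, and the job is handed in when it is done.

Besides the shell and the picture viewer there is one more tool, called after "Call:" by a JSON object that holds its "fn" and its "kwargs". carry_out: Moves the arm, as the interface text tells. Its arguments: {"type":"object","properties":{"motion":{"type":"array","items":{"type":"array"}},"grip":{"type":"number"},"squeeze":{"type":"number"}},"required":["motion"]}

```bash
mkdir -p pics
cat > h.py <<'E'
import numpy as np, cv2
from bench import get_state, eyes, ticket
def shot(n,f):
    d=eyes.get_image(n); cv2.imwrite(f'pics/{f}.png',d['pixels']); np.savez(f'pics/{f}.npz',**{k:np.array(d[k]) for k in('mtx','dist_coeffs','extrinsics','pixels')}); return d
def load(f): return np.load(f'pics/{f}.npz')
def ray(d,uv,z):
    p=cv2.undistortPoints(np.array(uv,float).reshape(-1,1,2),d['mtx'],d['dist_coeffs']).reshape(-1,2)
    E=d['extrinsics']; r=np.c_[p,np.ones(len(p))]@E[:3,:3].T; o=E[:3,3]
    return o+r*((z-o[2])/r[:,2])[:,None]
def proj(d,P):
    T=np.linalg.inv(d['extrinsics']); 
    return cv2.projectPoints(np.array(P,float).reshape(-1,3),cv2.Rodrigues(T[:3,:3])[0],T[:3,3],d['mtx'],d['dist_coeffs'])[0].reshape(-1,2)
def crop(d,f,u0,v0,w,h,s):
    cv2.imwrite(f'pics/{f}.png',cv2.resize(d['pixels'][v0:v0+h,u0:u0+w],None,fx=s,fy=s,interpolation=cv2.INTER_CUBIC))
E
python3 - <<'E'
from h import *
for n in('top','scene'):
    d=shot(n,n+'1'); print(n,d['extrinsics'].round(3).tolist(),d['mtx'].round(0).tolist())
print(get_state())
E
```

```text
top [[-0.058, -0.971, 0.234, 0.246], [-0.998, 0.058, -0.008, 0.028], [-0.006, -0.234, -0.972, 1.437], [0.0, 0.0, 0.0, 1.0]] [[607.0, 0.0, 308.0], [0.0, 607.0, 241.0], [0.0, 0.0, 1.0]]
scene [[-0.166, 0.572, -0.803, 1.268], [0.986, 0.079, -0.148, 0.161], [-0.021, -0.816, -0.577, 0.642], [0.0, 0.0, 0.0, 1.0]] [[455.0, 0.0, 328.0], [0.0, 455.0, 241.0], [0.0, 0.0, 1.0]]
{'time': 0.1, 'joint_positions': array([-1.21289824,  0.32174966, -0.07011109,  1.4515584 ,  0.02260917,
        1.37082383, -0.05689686]), 'qd': array([ 0.00054422, -0.00350901,  0.00189617, -0.00268443,  0.00039898,
       -0.00125324,  0.00042708]), 'joint_torque': array([ 4.45693922e-04, -4.92567587e+01, -4.05275691e-01, -3.13400388e+01,
       -6.42135087e-02,  3.93750938e-02,  5.98989914e-05]), 'position': array([0.21894037, 0.61142279, 0.19196794]), 'tool_rot': array([ 2.56774663e+00,  1.80816457e+00, -2.15934077e-03]), 'ft_force': array([ 0.02051501,  0.30369851, -0.32780286]), 'torque': array([-0.06610594,  0.00906934, -0.01995674]), 'grip_width': 0.9994503346430302}
```

View pics/top1.png

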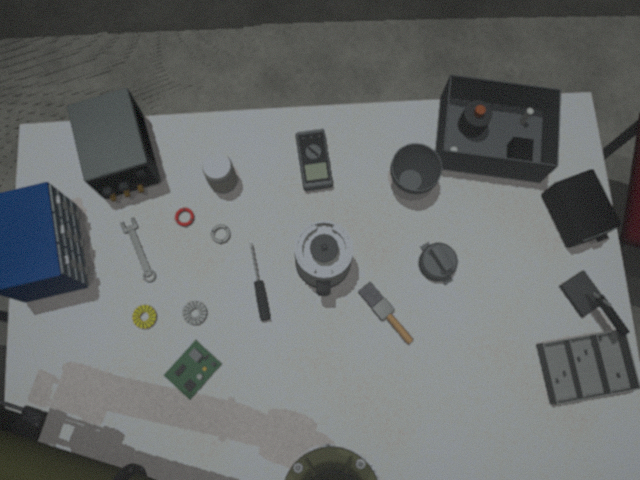

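View pics/scene1.png

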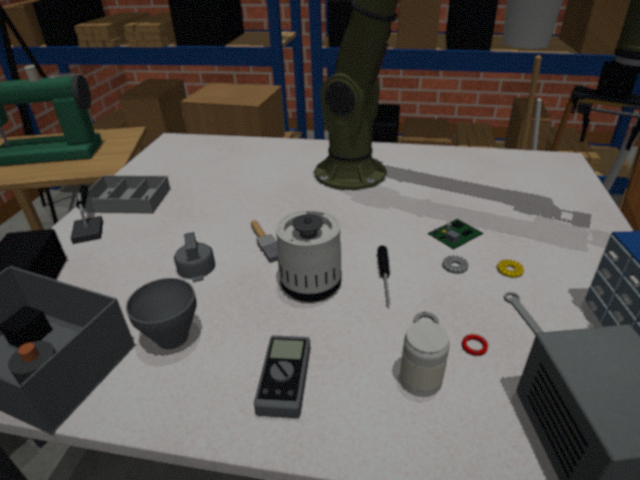

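The top view shows the mill at (323,250) with its chute at about (323,287), and the lid at (438,262). The candidates:
- **Lower burr:** grey toothed ring (195,313) or yellow (145,317). The grey one fits.
- **Upper burr:** grey ring (220,234) or red (185,217). The grey one fits.

I'll confirm both in one enlarged montage.

Run:
```python
from h import *
d=load('top1'); P=d['pixels']
c=lambda u,v,w,h,s:cv2.resize(P[v:v+h,u:u+w],None,fx=s,fy=s,interpolation=cv2.INTER_CUBIC)
# row1: burrs (125..245,200..330) x? 
a=c(125,205,120,130,4)      #480x520 : pixel=125+x/4
b=c(285,215,75,85,4)        #300x340
e=c(410,232,60,45,5)        #300x225
m=np.zeros((570,790,3),np.uint8); m[:520,:480]=a; m[:340,485:785]=b; m[343:568,485:785]=e
cv2.imwrite('pics/m1.png',m)
```

```text
(no output)
```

View pics/m1.png

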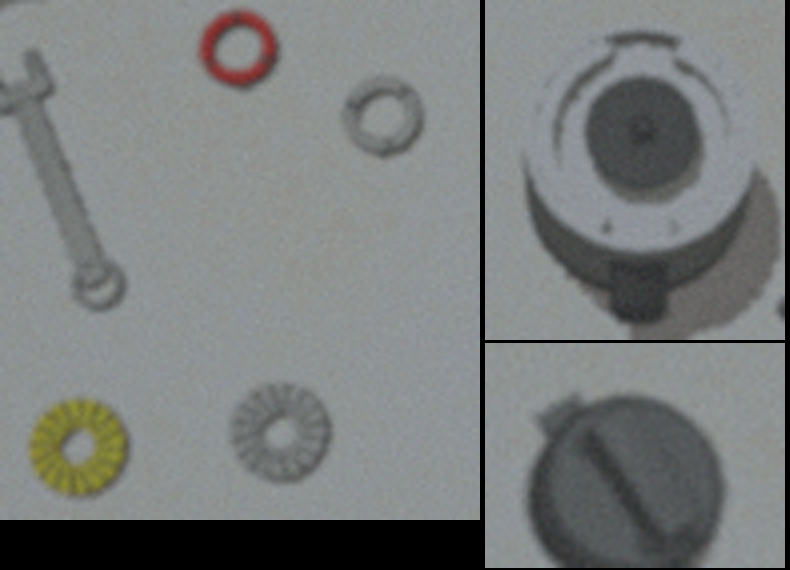

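Run:
```python
from h import *
d=load('top1')
print('lower',ray(d,[(195.25,313.25)],.008),'upper',ray(d,[(221,234)],.008))
print('hubtip',ray(d,[(324.5,247)],.172),'plate',ray(d,[(324.5,248.5)],.159),'notch far',ray(d,[(324.5,225)],.148),'chute end',ray(d,[(324,287)],.11))
b=ray(d,[(431,249.4),(445,271.4)],.06);print('lid bar',b,np.degrees(np.arctan2(*(b[0]-b[1])[[1,0]])))
# lid lug tip
print('lug',ray(d,[(410+60/5,232+70/5)],.006),'lidtop',ray(d,[(410+142/5,232+145/5)],.043))
# tool frame and wrist cam
s=get_state();R=cv2.Rodrigues(s['tool_rot'])[0];print(R.round(3)); print('open dir deg',np.degrees(np.arctan2(R[1,0],R[0,0])))
w=shot('wrist','w0');E=w['extrinsics'];print('cam in tool',(R.T@(E[:3,3]-s['position'])).round(4),(R.T@E[:3,:3]).round(3).tolist(),w['mtx'][0,0])
# joint7 sanity
```

```text
lower [[0.42969083 0.29200289 0.008     ]] upper [[0.61909663 0.22619647 0.008     ]]
hubtip [[ 0.53448853 -0.01697041  0.172     ]] plate [[ 0.534138   -0.01722349  0.159     ]] notch far [[ 0.58942992 -0.02102173  0.148     ]] chute end [[ 0.45828421 -0.01227929  0.11      ]]
lid bar [[ 0.53959384 -0.26802623  0.06      ]
 [ 0.48584969 -0.29496025  0.06      ]] 26.61785876461094
lug [[ 0.56079769 -0.2587203   0.006     ]] lidtop [[ 0.51441771 -0.28615342  0.043     ]]
[[ 0.337  0.942 -0.   ]
 [ 0.941 -0.337 -0.002]
 [-0.002  0.    -1.   ]]
open dir deg 70.3051372303146
cam in tool [ 0.0006 -0.074  -0.191 ] [[1.0, 0.001, -0.001], [-0.0, 0.962, 0.271], [0.001, -0.271, 0.962]] 414.90499262009484
```

The crop confirms it: the grey toothed ring at px (195,313) is the lower burr, and the grey plain ring with screw holes at (221,234) is the upper. The lid's bar runs at about 27° and the mill's +x at about -4°. Next I'll move above the lower burr.

Call:
{"fn": "carry_out", "kwargs": {"motion": [[[0.053,-0.08,-0.02],0],[[0.105,-0.16,-0.04],0],[[0.158,-0.24,-0.06],0],[[0.19,-0.29,-0.08],0],[[0.205,-0.312,-0.09],0],[[0.211,-0.32,-0.095],0],[[0.211,-0.32,-0.095],0],[[0.211,-0.32,-0.095],0],[[0.211,-0.32,-0.095],0],[[0.211,-0.32,-0.095],0]], "grip": -1, "squeeze": 30}}

```text
time: 1.15
position: [0.4303, 0.2908, 0.0975]
tool_rot: [-2.571, -1.805, 0.001]
ft_force: [-0.2, 0.8, 0.7]
grip_width: 0.996
```

Run:
```python
from h import *
w=shot('wrist','w1');s=get_state();print(s['time'],s['position'])
print(proj(w,[s['position'],[.4297,.292,.01],[.43,.292,0]]))
```

```text
1.2 [0.42973411 0.29244983 0.09792401]
[[319.9615555  285.27316295]
 [319.00929013 240.10091263]
 [319.14601861 236.95395967]]
```

View pics/w1.png

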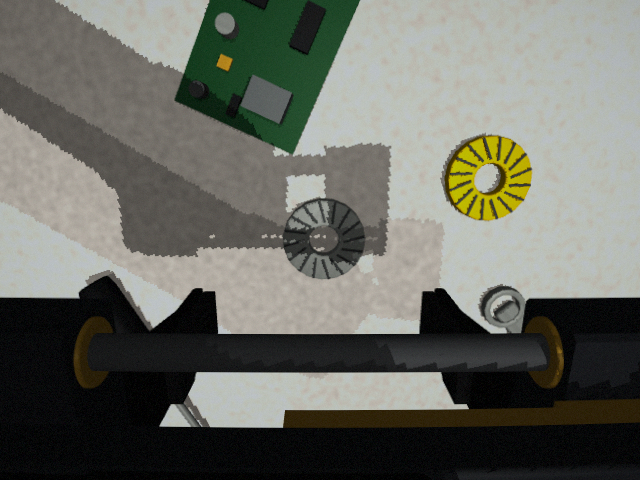

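The wrist view shows the grey lower burr centred at about (324.5,238), with the yellow one off to the right at (488,178).

Run:
```python
from h import *
w=load('w1');g=cv2.cvtColor(w['pixels'],cv2.COLOR_BGR2GRAY)
t=ray(w,[(324.5,238.3)],.010)[0];print(t)
for k in range(3):
  print(get_state()['position'])
```

```text
[0.42977709 0.29601702 0.01      ]
[0.42973411 0.29244983 0.09792401]
[0.42973411 0.29244983 0.09792401]
[0.42973411 0.29244983 0.09792401]
```

Call:
{"fn": "carry_out", "kwargs": {"motion": [[[0,0.004,-0.03],0],[[0,0.004,-0.06],0],[[0,0.004,-0.08],0],[[0,0.004,-0.09],0],[[0,0.004,-0.094],0],[[0,0.004,-0.094],0],[[0,0.004,-0.094],0]]}}

```text
time: 1.9
position: [0.4308, 0.2969, 0.0051]
tool_rot: [-2.568, -1.809, -0.003]
ft_force: [0.4, -0.0, 0.7]
grip_width: 1.003
```

Call:
{"fn": "carry_out", "kwargs": {"motion": [[[0,0,0],0],[[0,0,0],0],[[0,0,0],0],[[0,0,0],0],[[0,0,0],0],[[0,0,0],0],[[0,0,0],0],[[0,0,0],0]], "grip": 1, "squeeze": 30}}

```text
time: 2.7
position: [0.4301, 0.296, 0.004]
tool_rot: [2.569, 1.809, 0.0]
ft_force: [-0.6, -1.0, 0.2]
grip_width: 0.355
```

Call:
{"fn": "carry_out", "kwargs": {"motion": [[[0,0,0],0],[[0,0,0],0],[[0,0,0],0]]}}

```text
time: 3.0
position: [0.4301, 0.296, 0.004]
tool_rot: [2.569, 1.809, 0.0]
ft_force: [-0.1, -0.4, 0.4]
grip_width: 0.078
```

Run:
```python
from h import *
w=shot('wrist','w2');s=get_state();print(s['grip_width'],s['position'])
crop(w,'w2c',120,180,400,300,2)
```

```text
0.0504796356170551 [0.43011218 0.29597412 0.0039871 ]
```

View pics/w2c.png

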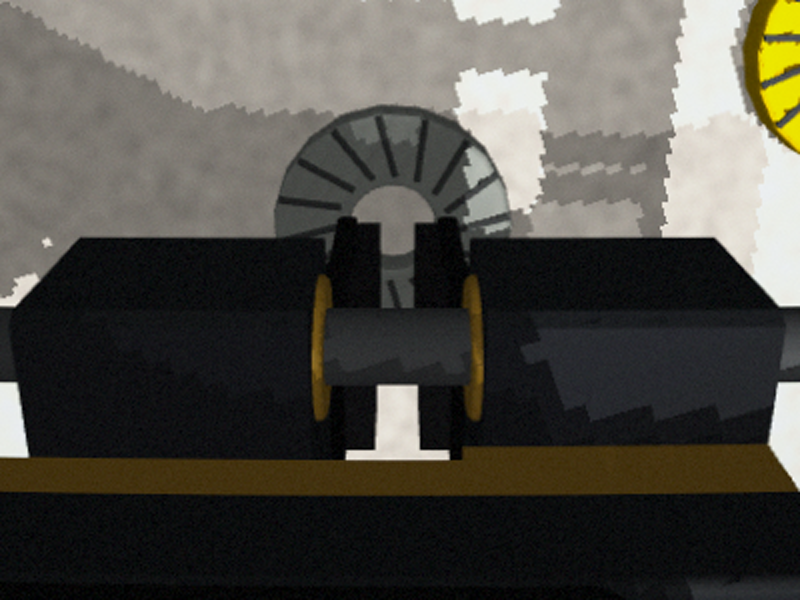

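The fingers closed to about 5% above the burr without touching it. The burr is unmoved at crop (393,215), so the tips reach less far down than the stated TCP suggests. I'll open again and lower gently, watching the force.

Call:
{"fn": "carry_out", "kwargs": {"motion": [[[0,0,0],0],[[0,0,0],0],[[0,0,0],0],[[0,0,0],0],[[0,0,0],0],[[0,0,0],0],[[0,0,0],0],[[0,0,0],0],[[0,0,0],0],[[0,0,-0.001],0],[[0,0,-0.002],0],[[0,0,-0.003],0],[[0,0,-0.003],0]], "grip": -1}}

```text
time: 4.35
position: [0.43, 0.2958, 0.0007]
tool_rot: [-2.569, -1.809, 0.001]
ft_force: [0.2, 0.6, 0.2]
grip_width: 0.991
```

Run:
```python
from h import *
s=get_state();print(s['grip_width'],s['position'],s['ft_force'])
d=shot('scene','s2'); print(proj(d,[s['position'],[.43,.296,0]]))
u,v=proj(d,[s['position']])[0].astype(int); crop(d,'s2c',u-60,v-70,120,100,6)
print(u-60,v-70)
```

```text
0.9908147375045149 [0.42995983 0.29584469 0.00074723] [0.16135933 0.63287598 0.21666778]
[[454.9050256  265.47449381]
 [454.92988996 265.7513914 ]]
394 195
```

View pics/s2c.png

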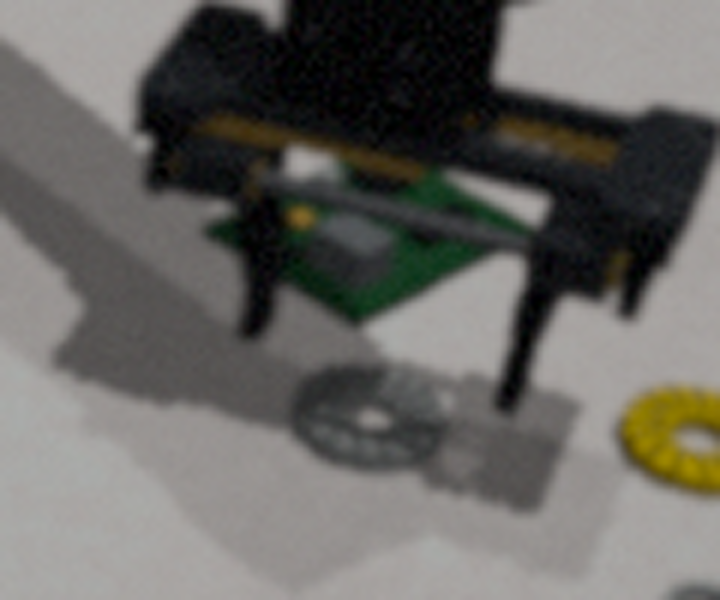

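The scene crop shows the real fingertips at crop (255,335) and (508,408), about 24 mm above where the stated TCP projects. The wrist geometry gave the same figure, so I'll treat the tips as about 24 mm behind the TCP and lower further with force checks.

Call:
{"fn": "carry_out", "kwargs": {"motion": [[[0,0,-0.003],0],[[0,0,-0.006],0],[[0,0,-0.009],0],[[0,0,-0.012],0],[[0,0,-0.014],0],[[0,0,-0.014],0]]}}

```text
time: 5.0
position: [0.4298, 0.2958, -0.0135]
tool_rot: [2.569, 1.809, -0.001]
ft_force: [-1.5, 0.9, 0.1]
grip_width: 1.004
```

Call:
{"fn": "carry_out", "kwargs": {"motion": [[[0,0,-0.0015],0],[[0,0,-0.003],0],[[0,0,-0.0045],0],[[0,0,-0.0045],0]]}}

```text
time: 5.4
position: [0.43, 0.2959, -0.0177]
tool_rot: [2.569, 1.809, -0.0]
ft_force: [-0.1, -0.5, -1.1]
grip_width: 1.001
```

Call:
{"fn": "carry_out", "kwargs": {"motion": [[[0,0,-0.001],0],[[0,0,-0.002],0],[[0,0,-0.003],0],[[0,0,-0.003],0]]}}

```text
time: 5.8
position: [0.43, 0.2959, -0.0207]
tool_rot: [2.569, 1.809, -0.0]
ft_force: [-0.4, 0.1, 0.2]
grip_width: 1.003
```

Run:
```python
from h import *
s=get_state();d=shot('wrist','w3'); print(s['position'],s['ft_force']);crop(d,'w3c',150,180,340,250,2.35)
d=shot('scene','s3'); crop(d,'s3c',394,195,120,100,6)
cv2.imwrite('pics/m3.png',np.hstack([cv2.resize(cv2.imread('pics/w3c.png'),(400,300)),cv2.resize(cv2.imread('pics/s3c.png'),(400,300))]))
```

```text
[ 0.43004247  0.29590995 -0.02066229] [-0.37302521  0.10765385  0.21643474]
```

View pics/m3.png

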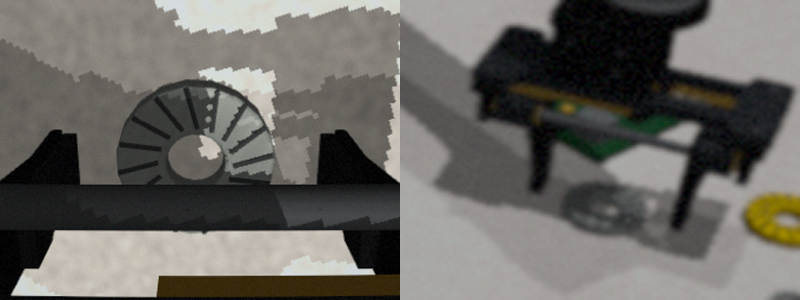

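The tips now flank the burr, level and centred: burr at (195,155), tip midpoint x 197. Closing.

Call:
{"fn": "carry_out", "kwargs": {"motion": [[[0,0,0],0],[[0,0,0],0],[[0,0,0],0],[[0,0,0],0],[[0,0,0],0],[[0,0,0],0],[[0,0,0],0]], "grip": 1, "squeeze": 25}}

```text
time: 6.6
position: [0.431, 0.2962, -0.0192]
tool_rot: [2.569, 1.808, 0.002]
ft_force: [-0.8, -1.9, 8.6]
grip_width: 0.451
```

Call:
{"fn": "carry_out", "kwargs": {"motion": [[[0,0,0.004],0],[[0,0,0.004],0],[[0,0,0.004],0],[[0,0,0.004],0],[[0,0,0.004],0],[[0,0,0.004],0],[[0,0,0.004],0],[[0,0,0.0],0],[[0,0,-0.004],0],[[0,0,-0.004],0]], "grip": -1}}

```text
time: 7.6
position: [0.4295, 0.2955, -0.0254]
tool_rot: [2.569, 1.809, -0.002]
ft_force: [0.3, -0.4, 0.3]
grip_width: 0.998
```

Call:
{"fn": "carry_out", "kwargs": {"motion": [[[0,0,-0.001],0],[[0,0,-0.002],0],[[0,0,-0.002],0],[[0,0,-0.002],0]]}}

```text
time: 8.0
position: [0.4302, 0.296, -0.0265]
tool_rot: [-2.569, -1.809, -0.0]
ft_force: [-0.2, 0.8, -0.1]
grip_width: 1.001
```

Call:
{"fn": "carry_out", "kwargs": {"motion": [[[0,0,-0.001],0],[[0,0,-0.002],0],[[0,0,-0.002],0],[[0,0,-0.002],0]]}}

```text
time: 8.4
position: [0.4301, 0.2959, -0.0286]
tool_rot: [-2.569, -1.809, -0.0]
ft_force: [-0.2, -0.2, -0.0]
grip_width: 1.001
```

Call:
{"fn": "carry_out", "kwargs": {"motion": [[[0,0,0],0],[[0,0,0],0],[[0,0,0],0],[[0,0,0],0],[[0,0,0],0],[[0,0,0],0],[[0,0,0],0]], "grip": 1, "squeeze": 25}}

```text
time: 9.1
position: [0.4301, 0.296, -0.0285]
tool_rot: [2.569, 1.809, 0.0]
ft_force: [-0.2, -0.1, -0.5]
grip_width: 0.656
```

Gripped: 0.656 × 87 ≈ 57 mm. Next I'll lift and carry it to a viewing pose beside the mill.

Call:
{"fn": "carry_out", "kwargs": {"motion": [[[0,0,0.02],0],[[0,0,0.06],0],[[0,0,0.1],0],[[0.015,-0.03,0.14],0],[[0.04,-0.07,0.17],0],[[0.065,-0.11,0.2],0],[[0.09,-0.15,0.22],0],[[0.115,-0.19,0.24],0],[[0.14,-0.235,0.26],0],[[0.165,-0.28,0.27],0],[[0.185,-0.32,0.278],0],[[0.195,-0.34,0.278],0],[[0.198,-0.347,0.278],0],[[0.198,-0.347,0.278],0],[[0.198,-0.347,0.278],0],[[0.198,-0.347,0.278],0]]}}

```text
time: 10.7
position: [0.6276, -0.0484, 0.249]
tool_rot: [-2.564, -1.812, -0.0]
ft_force: [0.1, 1.2, -1.5]
grip_width: 0.664
```

Run:
```python
from h import *
d=shot('wrist','w4');s=get_state(); print(s['position'],s['grip_width'],s['ft_force'],s['joint_positions'].round(2))
print(proj(d,[(.534,-.017,.159)]))
```

```text
[ 0.62774555 -0.04860156  0.24924609] 0.6539232459711616 [ 0.01084847  0.29691945 -2.10992094] [-0.35  0.27  0.48  1.43 -0.13  1.47  1.36]
[[314.86877983  91.46556355]]
```

View pics/w4.png

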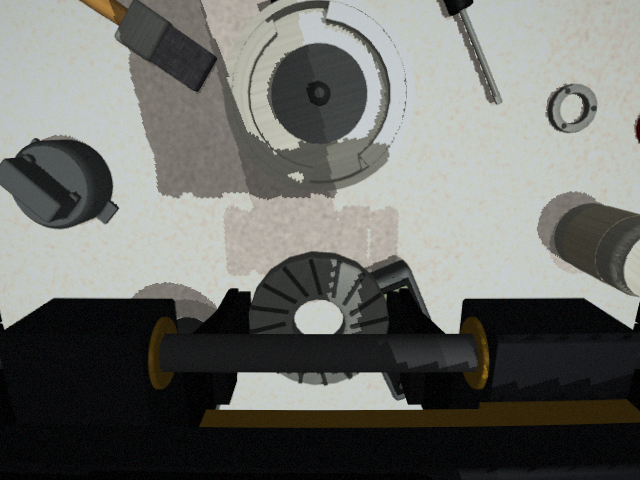

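The wrist view shows the hub at (318,93), the held burr's hole at (319,318), the upper burr at (572,108), the lid's lugs at about (112,210) and (37,140), and ring notch edges near (275,20), (325,10) and (362,160).

Run:
```python
from h import *
d=load('w4');P=d['pixels'];g=cv2.GaussianBlur(cv2.cvtColor(P,cv2.COLOR_BGR2GRAY),(3,3),0)
m=((g<75)*255).astype(np.uint8); r=np.zeros_like(m); cv2.circle(r,(318,93),56,255,-1); m&=r
m=cv2.morphologyEx(m,cv2.MORPH_OPEN,np.ones((5,5)))
c=max(cv2.findContours(m,0,1)[0],key=cv2.contourArea); e=cv2.fitEllipse(cv2.convexHull(c));print('plate',e,ray(d,[e[0]],.159))
print('hub',ray(d,[(318,92.5)],.172))
def hole(u,v,R,z,name):
    t=g[v-R:v+R,u-R:u+R]; _,b=cv2.threshold(t,0,255,cv2.THRESH_BINARY+cv2.THRESH_OTSU)
    n,l,s,ce=cv2.connectedComponentsWithStats(b); k=l[R,R]; q=ce[k]+[u-R,v-R]; print(name,q,s[k],ray(d,[q],z))
hole(319,318,32,.2877,'held'); hole(572,108,16,.005,'upper hole')
print('upper',ray(d,[(572.5,107.5)],.01))
L=ray(d,[(37,141),(113,210)],.003);print('lugs',L,L.mean(0),np.degrees(np.arctan2(*(L[1]-L[0])[[1,0]])))
o=np.hstack([cv2.resize(P[0:200,220:420],(400,400),interpolation=3),cv2.resize(P[120:240,0:120],(400,400),interpolation=3)])
cv2.imwrite('pics/m4.png',o)
```

```text
plate ((317.9199523925781, 93.14576721191406), (94.59504699707031, 99.04774475097656), 178.11465454101562) [[ 0.53561698 -0.01550041  0.159     ]]
hub [[ 0.53632842 -0.01569289  0.172     ]]
held [318.35481535 317.21361332] [   7   14   49   34 1381] [[ 0.62590084 -0.04720234  0.2877    ]]
upper hole [567.82670455 107.78693182] [  0   0  27  32 704] [[0.61877971 0.22431585 0.005     ]]
upper [[0.61934298 0.22613262 0.01      ]]
lugs [[ 0.46673836 -0.30256131  0.003     ]
 [ 0.56018701 -0.25888221  0.003     ]] [ 0.51346268 -0.28072176  0.003     ] 25.051995366675833
```

View pics/m4.png

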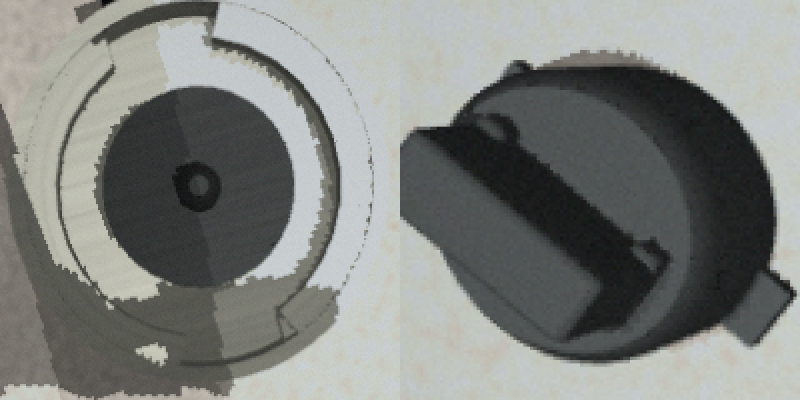

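Run:
```python
from h import *
d=load('w4'); C=np.array([.5357,-.0157])
for n,p in(('nL',(276.5,33)),('nR',(326.5,20)),('bR',(359.5,154))):
    q=ray(d,[p],.148)[0,:2]-C; print(n,np.hypot(*q).round(4),np.degrees(np.arctan2(q[1],q[0])).round(1))
a=ray(d,[(118.5,207.6),(106.2,223.5)],.006);print('lugtip',a,a.mean(0))
b=ray(d,[(4.5,158.4),(60.9,205.5)],.077);print('bar',np.degrees(np.arctan2(*(b[1]-b[0])[[1,0]])))
v=(a[1]-a[0])[:2];print('lugtip edge dir',np.degrees(np.arctan2(v[1],v[0])))
```

```text
nL 0.0465 -164.6
nR 0.0462 153.5
bR 0.0482 17.2
lugtip [[ 0.55986576 -0.25041603  0.006     ]
 [ 0.57093414 -0.27112658  0.006     ]] [ 0.56539995 -0.2607713   0.006     ]
bar 27.309485648330394
lugtip edge dir -61.878542095064695
```

Mill +x is at about -5° and the lid at about 28°, centred near (0.516,-0.2865). Next I'll go over the hub.

Call:
{"fn": "carry_out", "kwargs": {"motion": [[[-0.03,0.01,-0.02],0],[[-0.06,0.02,-0.04],0],[[-0.085,0.03,-0.06],0],[[-0.091,0.0315,-0.075],0],[[-0.091,0.0315,-0.09],0],[[-0.091,0.0315,-0.097],0],[[-0.091,0.0315,-0.097],0],[[-0.091,0.0315,-0.097],0],[[-0.091,0.0315,-0.097],0]]}}

```text
time: 11.65
position: [0.5381, -0.0198, 0.1532]
tool_rot: [2.568, 1.808, 0.002]
ft_force: [0.6, -0.8, -1.6]
grip_width: 0.656
```

Call:
{"fn": "carry_out", "kwargs": {"motion": [[[0,0.0025,0],0],[[0,0.0025,-0.004],0],[[0,0.0025,-0.008],0],[[0,0.0025,-0.012],0],[[0,0.0025,-0.016],0],[[0,0.0025,-0.018],0],[[0,0.0025,-0.019],0],[[0,0.0025,-0.019],0],[[0,0.0025,-0.019],0]]}}

```text
time: 12.55
position: [0.5373, -0.017, 0.1336]
tool_rot: [2.569, 1.809, 0.001]
ft_force: [-0.0, 0.0, -2.0]
grip_width: 0.659
```

Call:
{"fn": "carry_out", "kwargs": {"motion": [[[0,0,-0.001],0],[[0,0,-0.002],0],[[0,0,-0.003],0],[[0,0,-0.003],0],[[0,0,-0.003],0]]}}

```text
time: 13.05
position: [0.5372, -0.017, 0.1305]
tool_rot: [2.569, 1.809, 0.0]
ft_force: [-1.1, 0.8, -0.7]
grip_width: 0.656
```

Call:
{"fn": "carry_out", "kwargs": {"motion": [[[0,0,-0.001],0],[[0,0,-0.0015],0],[[0,0,-0.0015],0],[[0,0,-0.0015],0]]}}

```text
time: 13.45
position: [0.5372, -0.0171, 0.1293]
tool_rot: [2.569, 1.809, 0.001]
ft_force: [-0.7, 0.1, 3.3]
grip_width: 0.656
```

Contact: the force went from -2 N to +3.3 N. I'll release gently, rise, and go to the upper burr.

Call:
{"fn": "carry_out", "kwargs": {"motion": [[[0,0,0.001],0],[[0,0,0.001],0],[[0,0,0.001],0],[[0,0,0.001],0],[[0,0,0.005],0],[[0,0,0.03],0],[[0,0,0.07],0],[[0,0,0.1],0],[[0,0,0.1],0]], "grip": -1}}

```text
time: 14.35
position: [0.54, -0.0172, 0.2341]
tool_rot: [2.565, 1.806, 0.012]
ft_force: [0.8, -0.1, 0.1]
grip_width: 0.999
```

Run:
```python
from h import *
d=shot('wrist','w5');s=get_state();print(s['position'],s['ft_force'])
P=d['pixels'];g=cv2.GaussianBlur(cv2.cvtColor(P,cv2.COLOR_BGR2GRAY),(3,3),0)
c=proj(d,[(.5357,-.0157,.169)])[0];print(c)
for z,r in((.159,.031),(.169,.029),(.169,.0105)):
    t=np.linspace(0,2*np.pi,60);q=proj(d,np.c_[.5357+r*np.cos(t),-.0157+r*np.sin(t),0*t+z]);print(z,r,q.min(0).round(),q.max(0).round())
```

```text
[ 0.53868055 -0.01706962  0.23154466] [-1.45071227 -0.87399116  0.14384153]
[316.99554333 242.79628841]
0.159 0.031 [270. 192.] [364. 283.]
0.169 0.029 [272. 198.] [362. 285.]
0.169 0.0105 [301. 227.] [333. 258.]
```

Call:
{"fn": "carry_out", "kwargs": {"motion": [[[0.016,0.048,0],0.07],[[0.032,0.096,-0.02],0.14],[[0.048,0.144,-0.06],0.21],[[0.064,0.192,-0.1],0.28],[[0.078,0.23,-0.14],0.35],[[0.082,0.243,-0.17],0.35],[[0.082,0.243,-0.18],0.35],[[0.082,0.243,-0.18],0.35],[[0.082,0.243,-0.18],0.35]]}}

```text
time: 15.3
position: [0.6184, 0.2248, 0.048]
tool_rot: [-2.215, -2.228, 0.004]
ft_force: [0.5, -0.1, 0.5]
grip_width: 0.997
```

Run:
```python
from h import *
d=shot('wrist','w6');s=get_state();print(s['position'],s['ft_force'],s['time'])
R=cv2.Rodrigues(s['tool_rot'])[0];print(np.degrees(np.arctan2(R[1,0],R[0,0])))
print(proj(d,[(.619,.226,.01)]))
a=cv2.resize(load('w5')['pixels'][150:350,180:460],None,fx=1.42,fy=1.42); b=cv2.resize(d['pixels'],(397,298))
m=np.zeros((300,800,3),np.uint8);m[:a.shape[0],:a.shape[1]]=a;m[:298,400:797]=b;cv2.imwrite('pics/m6.png',m)
```

```text
[0.61973186 0.22439478 0.04977001] [ 0.19926767 -0.11512953 -0.3439863 ] 15.35
90.27141451166088
[[319.77680358 264.36082385]]
```

View pics/m6.png

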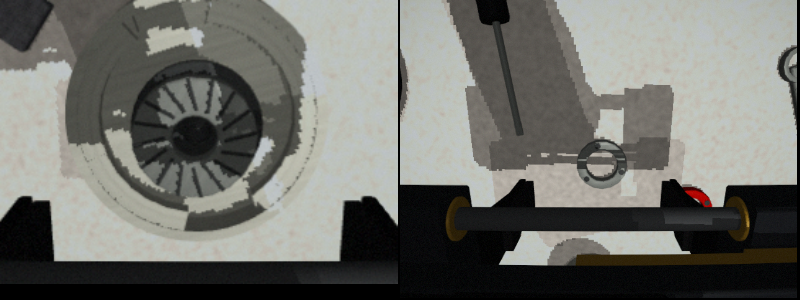

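Left panel: the lower burr sits round the hub, which shows in its hole at (193,137). Right panel: the grey upper burr is at (602,163), with the red one clear of the finger path.

Run:
```python
from h import *
d=load('w6');g=cv2.cvtColor(d['pixels'],cv2.COLOR_BGR2GRAY)
c=cv2.HoughCircles(cv2.medianBlur(g[200:320,260:390],3),cv2.HOUGH_GRADIENT_ALT,1,20,param1=150,param2=.6,minRadius=20,maxRadius=50)
print(None if c is None else c[0]+[260,200,0])
for p in((325.6,262.5),):print(ray(d,[p],.01))
if c is not None:print(ray(d,(c[0,:,:2]+[260,200]),.01))
```

```text
[[326.         263.          39.02032089]
 [326.         263.          26.68502045]]
[[0.61784341 0.22936387 0.01      ]]
[[0.61814553 0.22959905 0.01      ]
 [0.61814553 0.22959905 0.01      ]]
```

Call:
{"fn": "carry_out", "kwargs": {"motion": [[[-0.001,0.002,-0.03],0],[[-0.001,0.002,-0.055],0],[[-0.001,0.002,-0.07],0],[[-0.001,0.002,-0.0755],0],[[-0.001,0.002,-0.0755],0],[[-0.001,0.002,-0.0755],0]]}}

```text
time: 15.95
position: [0.6194, 0.228, -0.0248]
tool_rot: [2.214, 2.227, 0.004]
ft_force: [-0.9, 0.2, 0.4]
grip_width: 0.998
```

Call:
{"fn": "carry_out", "kwargs": {"motion": [[[0,0,0],0],[[0,0,0],0],[[0,0,0],0],[[0,0,0],0],[[0,0,0],0],[[0,0,0],0],[[0,0,0],0],[[0,0,0],0],[[0,0,0],0]], "grip": 1, "squeeze": 20}}

```text
time: 16.85
position: [0.618, 0.228, -0.0266]
tool_rot: [-2.214, -2.228, -0.0]
ft_force: [0.3, -0.1, 0.5]
grip_width: 0.538
```

Gripped at 0.538 × 87 ≈ 47 mm. I'll carry it to a viewing pose by the mill.

Call:
{"fn": "carry_out", "kwargs": {"motion": [[[0,0,0.02],0],[[0,0,0.06],0],[[0,0,0.1],0],[[0.002,-0.02,0.14],0],[[0.004,-0.055,0.17],0],[[0.006,-0.095,0.2],0],[[0.01,-0.14,0.23],0],[[0.014,-0.18,0.26],0],[[0.018,-0.22,0.277],0],[[0.018,-0.24,0.277],0],[[0.018,-0.244,0.277],0],[[0.018,-0.244,0.277],0],[[0.018,-0.244,0.277],0],[[0.018,-0.244,0.277],0]]}}

```text
time: 18.25
position: [0.6359, -0.0133, 0.2496]
tool_rot: [-2.209, -2.231, 0.001]
ft_force: [0.4, -0.1, 0.1]
grip_width: 0.542
```

Run:
```python
from h import *
d=shot('wrist','w7');s=get_state();print(s['position'],s['ft_force'],s['time'],s['grip_width'])
g=cv2.cvtColor(d['pixels'],cv2.COLOR_BGR2GRAY)
tz=s['position'][2]+.0266+.01
h=proj(d,[(s['position'][0],s['position'][1],tz)])[0]; m=proj(d,[(.5357,-.0157,.172)])[0];print('pred held',h,'pred hub',m)
for n,c,R,z in(('held',h,75,tz),('hub',m,75,.169)):
    u,v=np.maximum(c.astype(int)-R,0); t=cv2.medianBlur(g[v:v+2*R,u:u+2*R],3)
    q=cv2.HoughCircles(t,cv2.HOUGH_GRADIENT_ALT,1,3,param1=100,param2=.5,minRadius=4,maxRadius=90)
    if q is not None:
        for k in q[0]: print(n,k+[u,v,0],ray(d,[k[:2]+[u,v]],z))
a=cv2.resize(g[0:400,140:500],None,fx=1.5,fy=1.5);cv2.imwrite('pics/w7c.png',a)
```

```text
[ 0.63594316 -0.01368429  0.24975761] [-0.34404699 -0.02247001 -0.36363937] 18.3 0.5353520075295686
pred held [316.42751066 319.61641866] pred hub [315.38675593  86.90190125]
held [316.         323.          56.27607727] [[ 0.63745443 -0.01384498  0.28635761]]
held [324.         300.          37.75606537] [[ 0.62731303 -0.01072757  0.28635761]]
held [316.         323.          31.84319305] [[ 0.63745443 -0.01384498  0.28635761]]
held [310.        315.         46.5190506] [[ 0.63392329 -0.01630655  0.28635761]]
held [320.         318.          28.22074127] [[ 0.63521007 -0.01224024  0.28635761]]
held [311.        298.         35.7140007] [[ 0.62650347 -0.0159407   0.28635761]]
held [328.         309.          44.86474991] [[ 0.63121067 -0.00905896  0.28635761]]
held [310.         315.          21.14328766] [[ 0.63392329 -0.01630655  0.28635761]]
held [346.         304.          30.10301399] [[ 0.62896074 -0.00186046  0.28635761]]
held [299.         304.          37.13005829] [[ 0.62915024 -0.02074951  0.28635761]]
held [322.         286.          21.71778107] [[ 0.62133599 -0.01160519
[... 9416 characters left out ...]
[0.55779475 0.01575701 0.169     ]]
hub [351.         109.           9.83690262] [[0.54824217 0.00664077 0.169     ]]
hub [343.          64.           9.53893757] [[0.52194053 0.00100426 0.169     ]]
hub [365.         129.          11.63290215] [[0.56023703 0.0158489  0.169     ]]
hub [339.          39.          14.84596157] [[ 0.50779941 -0.00173975  0.169     ]]
hub [297.          53.           9.61164379] [[ 0.5159561  -0.02704203  0.169     ]]
hub [300.         118.           9.92603302] [[ 0.55400149 -0.02522342  0.169     ]]
hub [371.         125.          13.55840302] [[0.55774412 0.01954539 0.169     ]]
hub [359.          43.          11.48072052] [[0.50988348 0.01038347 0.169     ]]
```

Held burr at px (316,323) and lower burr at (316,88), each seen as concentric circles. So the TCP target is about (0.535,-0.0155). Lowering.

Call:
{"fn": "carry_out", "kwargs": {"motion": [[[-0.03,0.0,-0.01],0],[[-0.06,0.0005,-0.03],0],[[-0.09,0.0005,-0.05],0],[[-0.101,0.0005,-0.07],0],[[-0.101,0.0005,-0.09],0],[[-0.101,0.0005,-0.1],0],[[-0.101,0.0005,-0.1035],0],[[-0.101,0.0005,-0.1055],0],[[-0.101,0.0005,-0.1065],0],[[-0.101,0.0005,-0.1065],0],[[-0.101,0.0005,-0.1065],0]]}}

```text
time: 19.4
position: [0.5356, -0.0156, 0.1445]
tool_rot: [2.214, 2.228, 0.001]
ft_force: [0.3, -0.7, -1.0]
grip_width: 0.537
```

Call:
{"fn": "carry_out", "kwargs": {"motion": [[[0,0,-0.001],0],[[0,0,-0.0015],0],[[0,0,-0.0015],0],[[0,0,-0.0015],0]]}}

```text
time: 19.8
position: [0.5351, -0.0155, 0.1425]
tool_rot: [-2.214, -2.228, -0.0]
ft_force: [-0.2, -0.1, 0.3]
grip_width: 0.539
```

Call:
{"fn": "carry_out", "kwargs": {"motion": [[[0,0,-0.001],0],[[0,0,-0.001],0],[[0,0,-0.001],0]]}}

```text
time: 20.1
position: [0.5352, -0.0155, 0.1418]
tool_rot: [2.214, 2.228, 0.001]
ft_force: [-1.6, 0.4, 2.5]
grip_width: 0.529
```

Contact. Releasing and rising for a check.

Call:
{"fn": "carry_out", "kwargs": {"motion": [[[0,0,0.0005],0],[[0,0,0.0005],0],[[0,0,0.0005],0],[[0,0,0.0005],0],[[0,0,0.0005],0],[[0,0,0.015],0],[[0,0,0.05],0],[[0,0,0.09],0],[[0,0,0.1],0],[[0,0,0.1],0],[[0,0,0.1],0]], "grip": -1}}

```text
time: 21.2
position: [0.5348, -0.0155, 0.2411]
tool_rot: [-2.214, -2.228, 0.0]
ft_force: [0.1, -0.6, -0.3]
grip_width: 1.0
```

Run:
```python
from h import *
d=shot('wrist','w8');s=get_state();print(s['position'],s['time'])
P=d['pixels'][150:350,180:460]; cv2.imwrite('pics/w8c.png',cv2.resize(P,None,fx=2.85,fy=2.85,interpolation=3))
print(proj(d,[(.5357,-.0157,.172),(.5357,-.0157,.179)]))
```

```text
[ 0.53434008 -0.0154423   0.24032853] 21.25
[[317.40481153 249.97996689]
 [317.37617974 253.01620605]]
```

View pics/w8c.png

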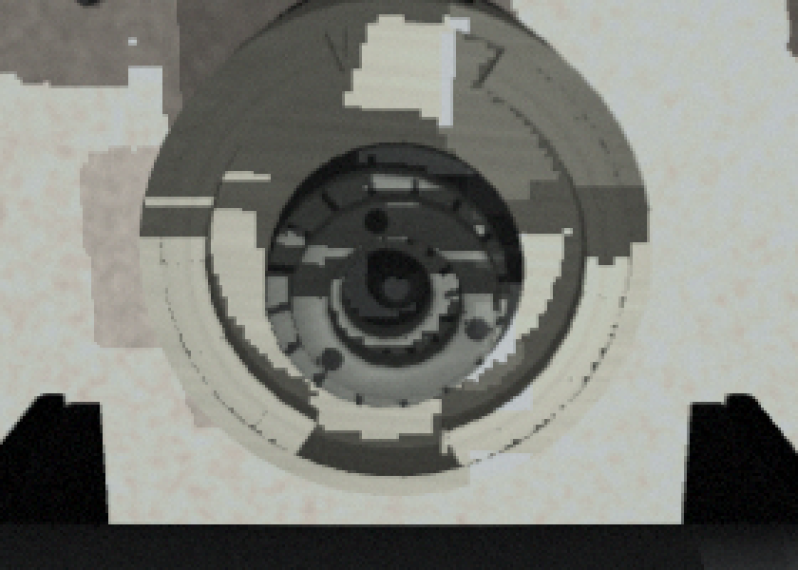

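The upper burr centre is at about (397,300), against about (395,296) expected from the hub tip at (395,287). That is within about 1 mm, and both burrs lie flat. Now for the lid.

Call:
{"fn": "carry_out", "kwargs": {"motion": [[[0,-0.02,0],-0.148],[[0,-0.04,0],-0.296],[[0,-0.06,0],-0.444],[[-0.005,-0.08,0],-0.592],[[-0.005,-0.1,0],-0.74],[[-0.005,-0.12,0],-0.888],[[-0.01,-0.14,0],-1.036],[[-0.01,-0.16,0],-1.184],[[-0.01,-0.18,0],-1.332],[[-0.015,-0.2,0],-1.48],[[-0.015,-0.22,0],-1.628],[[-0.019,-0.24,-0.02],-1.776],[[-0.019,-0.26,-0.04],-1.924],[[-0.019,-0.271,-0.06],-2.072],[[-0.019,-0.271,-0.08],-2.22],[[-0.019,-0.271,-0.1],-2.368],[[-0.019,-0.271,-0.12],-2.516],[[-0.019,-0.271,-0.12],-2.656],[[-0.019,-0.271,-0.12],-2.656],[[-0.019,-0.271,-0.12],-2.656]]}}

```text
time: 23.25
position: [0.5156, -0.2863, 0.1207]
tool_rot: [2.697, -1.609, -0.002]
ft_force: [-1.2, 0.8, 0.6]
grip_width: 1.001
```

Run:
```python
from h import *
e=load('w8');q=ray(e,[(291.6,299.1),(335.4,301.6)],.148)[:,:2]-[.536,-.0155];print(np.hypot(*q.T),np.degrees(np.arctan2(q[:,1],q[:,0])))
d=shot('wrist','w9');s=get_state();print(s['position'],s['time'],s['joint_positions'].round(2))
R=cv2.Rodrigues(s['tool_rot'])[0];print(np.degrees(np.arctan2(R[1,0],R[0,0])))
P=d['pixels'];c=np.array([.516,-.2865]);a=np.radians(27.8);u=np.array([np.cos(a),np.sin(a)]);n=np.array([-u[1],u[0]])
def poly(pts,z): return proj(d,[(*(c+x*u+y*n),z) for x,y in pts]).round().astype(int)
B=poly([(.032,.012),(.032,-.012),(-.032,-.012),(-.032,.012)],.077);L=poly([(.055,.012),(.055,-.012)],.006);L2=poly([(-.055,.012),(-.055,-.012)],.006)
print(B.tolist(),L.tolist(),L2.tolist())
I=P.copy()
for q in(B,L,L2): cv2.polylines(I,[q],True,(0,0,255),1)
cv2.imwrite('pics/w9c.png',cv2.resize(I[100:420,120:520],None,fx=2,fy=1.8))
```

```text
[0.04830851 0.04804932] [-23.18579718  16.09047796]
[ 0.5159542  -0.2864575   0.12119301] 23.3 [-0.21  0.3   0.8   1.72 -0.23  1.22 -0.43]
-61.65199266880761
[[299, 208], [340, 208], [338, 311], [299, 311]] [[303, 159], [336, 159]] [[303, 300], [333, 300]]
```

View pics/w9c.png

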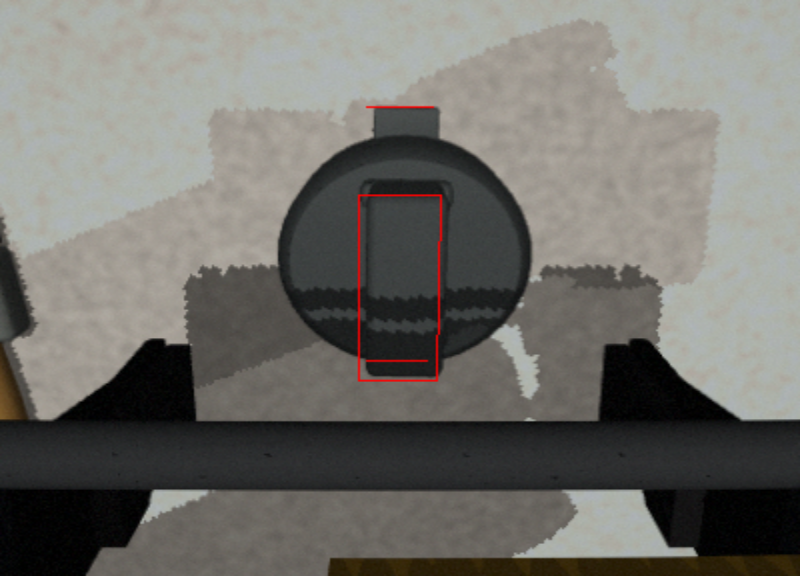

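The overlay fits the lid to about 1–2 mm, and the bar is parallel to the jaws' faces. That was my twelfth picture, so from here I rely on numbers. Descending and gripping the bar.

Call:
{"fn": "carry_out", "kwargs": {"motion": [[[0.0005,-0.001,-0.03],0],[[0.0005,-0.001,-0.06],0],[[0.0005,-0.001,-0.08],0],[[0.0005,-0.001,-0.092],0],[[0.0005,-0.001,-0.098],0],[[0.0005,-0.001,-0.098],0],[[0.0005,-0.001,-0.098],0]]}}

```text
time: 24.0
position: [0.5174, -0.288, 0.0245]
tool_rot: [-2.695, 1.613, -0.003]
ft_force: [0.1, 0.1, 0.3]
grip_width: 0.999
```

Call:
{"fn": "carry_out", "kwargs": {"motion": [[[0,0,0],0],[[0,0,0],0],[[0,0,0],0],[[0,0,0],0],[[0,0,0],0],[[0,0,0],0],[[0,0,0],0],[[0,0,0],0],[[0,0,0],0],[[0,0,0],0],[[0,0,0],0]], "grip": 1, "squeeze": 60}}

```text
time: 25.1
position: [0.5167, -0.2877, 0.0235]
tool_rot: [2.695, -1.614, 0.001]
ft_force: [0.8, 0.0, -0.8]
grip_width: 0.277
```

Gripped: 0.277 × 87 = 24 mm. I'll lift, carry over the mill and turn +147.3° so the lugs meet the notches.

Call:
{"fn": "carry_out", "kwargs": {"motion": [[[0,0,0.02],0],[[0,0,0.05],0],[[0,0,0.09],0.143],[[0,0.01,0.13],0.286],[[0.001,0.025,0.17],0.429],[[0.002,0.045,0.2],0.571],[[0.004,0.065,0.22],0.714],[[0.006,0.085,0.22],0.857],[[0.008,0.105,0.22],1.0],[[0.01,0.125,0.22],1.143],[[0.012,0.145,0.22],1.286],[[0.013,0.165,0.22],1.428],[[0.014,0.185,0.22],1.571],[[0.015,0.205,0.22],1.714],[[0.016,0.225,0.22],1.857],[[0.017,0.245,0.22],2.0],[[0.018,0.26,0.22],2.143],[[0.019,0.268,0.22],2.286],[[0.0195,0.272,0.22],2.428],[[0.0195,0.272,0.22],2.571]]}}

```text
time: 27.1
position: [0.5355, -0.0145, 0.2427]
tool_rot: [-2.298, -2.14, 0.002]
ft_force: [0.8, 0.6, -2.8]
grip_width: 0.271
```

Call:
{"fn": "carry_out", "kwargs": {"motion": [[[0,0,0],0],[[0,0,-0.01],0],[[0,0,-0.02],0],[[0,0,-0.03],0],[[0,0,-0.03],0],[[0,0,-0.03],0]]}}

```text
time: 27.7
position: [0.5358, -0.0156, 0.213]
tool_rot: [-2.308, -2.131, 0.001]
ft_force: [0.7, 1.0, -1.7]
grip_width: 0.272
```

Run:
```python
from h import *
s=get_state();print(s['time'],s['position'],s['ft_force'],s['torque'],s['grip_width'],s['joint_positions'].round(2))
R=cv2.Rodrigues(s['tool_rot'])[0];print(np.degrees(np.arctan2(R[1,0],R[0,0])))
```

```text
27.7 [ 0.53582006 -0.01560279  0.21297461] [ 0.68631417  1.02037202 -1.65020405] [ 0.04244789  0.01892573 -0.01964399] 0.27232939617407853 [-0.44  0.06  0.44  1.72 -0.03  1.36  1.5 ]
85.44659336174279
```

Call:
{"fn": "carry_out", "kwargs": {"motion": [[[0,0,-0.01],0],[[0,0,-0.02],0],[[0,0,-0.028],0],[[0,0,-0.034],0],[[0,0,-0.038],0],[[0,0,-0.041],0],[[0,0,-0.044],0],[[0,0,-0.046],0],[[0,0,-0.046],0],[[0,0,-0.046],0]]}}

```text
time: 28.7
position: [0.5363, -0.0155, 0.1677]
tool_rot: [2.307, 2.132, 0.001]
ft_force: [-0.4, 0.2, -2.3]
grip_width: 0.272
```

The lugs passed flange height without touching, so they're in the notches. Pushing down.

Call:
{"fn": "carry_out", "kwargs": {"motion": [[[0,0,-0.002],0],[[0,0,-0.004],0],[[0,0,-0.006],0],[[0,0,-0.008],0],[[0,0,-0.01],0],[[0,0,-0.0115],0],[[0,0,-0.012],0],[[0,0,-0.012],0],[[0,0,-0.012],0]]}}

```text
time: 29.6
position: [0.5364, -0.0155, 0.1558]
tool_rot: [2.307, 2.132, 0.001]
ft_force: [0.1, 0.3, 4.0]
grip_width: 0.266
```

Call:
{"fn": "carry_out", "kwargs": {"motion": [[[0,0,-0.0005],0],[[0,0,-0.001],0],[[0,0,-0.0015],0],[[0,0,-0.0015],0],[[0,0,-0.0015],0]]}}

```text
time: 30.1
position: [0.5364, -0.0155, 0.1542]
tool_rot: [2.307, 2.132, 0.001]
ft_force: [-0.7, 0.7, 5.3]
grip_width: 0.274
```

Run:
```python
from h import *
s=get_state();print(s['position'],s['ft_force'],s['torque'])
```

```text
[ 0.53638241 -0.01551082  0.15420381] [-0.71899006  0.67401751  5.26168828] [ 0.01887657  0.25341901 -0.00344653]
```

Force is as expected (about 7 N net of the lid's weight). Twisting clockwise, the first 60°.

Call:
{"fn": "carry_out", "kwargs": {"motion": [[[0,0,0],-0.07],[[0,0,0],-0.14],[[0,0,0],-0.21],[[0,0,0],-0.28],[[0,0,0],-0.35],[[0,0,0],-0.42],[[0,0,0],-0.49],[[0,0,0],-0.56],[[0,0,0],-0.63],[[0,0,0],-0.7],[[0,0,0],-0.77],[[0,0,0],-0.84],[[0,0,0],-0.91],[[0,0,0],-0.98],[[0,0,0],-1.05],[[0,0,0],-1.05],[[0,0,0],-1.05]]}}

```text
time: 31.8
position: [0.5361, -0.0156, 0.1543]
tool_rot: [3.065, 0.689, 0.0]
ft_force: [-2.5, -0.8, 5.5]
grip_width: 0.272
```

```bash
cat > st.py <<'E'
from h import *
s=get_state();R=cv2.Rodrigues(s['tool_rot'])[0];print(s['time'],s['position'],s['ft_force'].round(1),s['torque'].round(3),np.degrees(np.arctan2(R[1,0],R[0,0])).round(1),s['grip_width'].round(3))
E
python3 st.py
```

```text
Traceback (most recent call last):
  File "st.py", line 2, in <module>
    s=get_state();R=cv2.Rodrigues(s['tool_rot'])[0];print(s['time'],s['position'],s['ft_force'].round(1),s['torque'].round(3),np.degrees(np.arctan2(R[1,0],R[0,0])).round(1),s['grip_width'].round(3))
                                                                                                                                                                             ^^^^^^^^^^^^^^^^^^^^^
AttributeError: 'float' object has no attribute 'round'
```

Twist goes freely. Now on to just short of the stop.

Call:
{"fn": "carry_out", "kwargs": {"motion": [[[0,0,0],-0.06],[[0,0,0],-0.12],[[0,0,0],-0.18],[[0,0,0],-0.24],[[0,0,0],-0.3],[[0,0,0],-0.36],[[0,0,0],-0.42],[[0,0,0],-0.48],[[0,0,0],-0.48],[[0,0,0],-0.48]]}}

```text
time: 32.8
position: [0.536, -0.0157, 0.1543]
tool_rot: [3.141, -0.059, -0.0]
ft_force: [-2.4, -0.3, 6.2]
grip_width: 0.27
```

```bash
sed -i "s/,s\['grip_width'\].round(3)/,s['grip_width']/" st.py; python3 st.py
```

```text
32.8 [ 0.53601503 -0.01570172  0.15426633] [-2.4 -0.3  6.2] [-0.072  0.491  0.19 ] -2.1 0.2704814292486621
```

Call:
{"fn": "carry_out", "kwargs": {"motion": [[[0,0,0],-0.02],[[0,0,0],-0.04],[[0,0,0],-0.06],[[0,0,0],-0.06],[[0,0,0],-0.06]]}}

```text
time: 33.3
position: [0.536, -0.0157, 0.1543]
tool_rot: [3.137, -0.148, -0.0]
ft_force: [-2.5, -0.7, 6.0]
grip_width: 0.273
```

```bash
python3 st.py
```

```text
33.3 [ 0.53599208 -0.01569717  0.15425432] [-2.5 -0.7  6. ] [-0.202  0.512  1.109] -5.4 0.2732255396892693
```

The moment jumped from 0.19 to 1.11 N m, so this is the hard stop. I'll press the last fraction of a millimetre toward the deck and hold to check it's steady.

Call:
{"fn": "carry_out", "kwargs": {"motion": [[[0,0,-0.0005],0],[[0,0,-0.001],0],[[0,0,-0.001],0],[[0,0,-0.001],0],[[0,0,-0.001],0],[[0,0,-0.001],0],[[0,0,-0.001],0],[[0,0,-0.001],0],[[0,0,-0.001],0],[[0,0,-0.001],0]]}}

```text
time: 34.3
position: [0.5361, -0.0157, 0.1542]
tool_rot: [3.137, -0.149, 0.0]
ft_force: [-4.2, -1.0, 11.7]
grip_width: 0.27
```

```bash
python3 st.py
```

```text
34.3 [ 0.53607755 -0.01567498  0.15420112] [-4.2 -1.  11.7] [-0.295  0.965  1.083] -5.4 0.27041912061447
```

The lid is on the deck: the force rose to 11.7 N with no further travel. It's also against the twist stop, with the moment steady at about 1.1 N m. Handing in.

```bash
python3 -c "
from bench import ticket; print(ticket.close_job())"
```

```text
the job is handed in; nothing more can be done
None
```

The mill is assembled, and I handed the job in at about 34 s with the arm still gripping the lid and holding it home. No verdict is reported, so success is judged from my own checks.

**What I did:** I set the grey lower burr over the hub and the grey upper burr on top of it, each lowered to light contact before release. I then fitted the lid's lugs in the notches, pushed it down to the deck and twisted it clockwise to the stop.

**Last checks:**
- **Upper burr:** the picture after placing showed it within about 1 mm of the hub's centre.
- **Lid height:** the lugs passed the ring without touching. A final 1 mm push raised the force from 6 to 11.7 N with no further travel, so the lid is on the deck.
- **Twist:** the tool turned about 91°. The resisting moment jumped from 0.19 to 1.1 N m at the end and stayed there, which indicates the stop. I had used all 12 pictures by then, so the final lid angle is confirmed by force only.

**What went wrong or disagreed:**
- **Fingertips:** they sit about 29 mm behind the stated tool point. My first grasp of the lower burr closed above it, and the second slid onto its top face with about 9 N. I reopened, went lower and gripped it properly.
- **Camera readings:** the wrist and top views differed by up to 4 mm, within what the grasps and fits could take.

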